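Lay the gift box down and square it in the bay

ROBOT

A 6-joint arm with a two-finger parallel gripper is mounted at the origin on a cart in front of the work surface, level with it; the furniture and walls round the work are solid. World frame = base frame: x ahead of the robot, y to its left, z up, the work surface at z = 0. Lengths are in mm, angles in degrees, forces in N, time in s.
With the tool pointing down it reaches from about 350 to 850 mm from the base axis. Payload 8.1 kg.
Tool frame: the origin (TCP) lies midway between the tips of the shut fingers; the grasp point (between the pads) lies 19 mm behind it; z points along the fingers, y is the line along which they close (so a half turn about z gives the same grasp; the last joint's range is limited). The gripper opens to 85 mm and grips with 20 to 120 N. Pads are 22 mm wide; open, the fingers measure 114 mm over their backs; the gripper's body (76 mm by 85 mm) begins 54 mm behind the grasp point. The pads swing forward as they close: fully open they stand 13 mm farther back than shut.
Start: joints at [63.633, 7.471, 85.268, -0, 87.261, -4.893], TCP at [219.631, 558.361, 231.292] pointing down, gripper open.
Joint ranges: [-169.43, 169.43], [-51.17, 129.36], [1.28, 143.12], [-76.62, 256.62], [0, 156.53], [-152.29, 152.29]. Speed limits (degrees/s): [136.94, 136.94, 159.86, 180, 180, 180].

INTERFACE

Orientations are given as [roll, pitch, yaw] about the fixed x, y, z axes, in that order (R = Rz(yaw) Ry(pitch) Rx(roll)).
In Python, from bench import r gives the robot as it stands. The module is installed in compiled form; this text tells all that it offers.
- The arm moves only by the tool jog_arm, never from a script. Its argument "rows" is a list of rows, each a list of 2 entries, a list of its own where there are three numbers: the shift along the tool's x, y, z in mm, then the turn, a rotation vector about the tool's x, y, z in rad. A call has 1 to 10 rows; each row is the pose to reach, as a shift and turn from the pose commanded when the call began, along the tool's axes at that moment; what a row does not reach only later rows make up. A row lasts 1/10 s, in which the tool goes at most 50 mm and 8.59 degrees, less where a joint would pass 70% of its speed; a pose out of reach is approached as far as the arm can. A call with a gripper value outside its range is refused whole. "grip" is the finger opening in mm, from 0 to 85.4, set as the call begins (left out, the last holds). The fingers move at their own pace and stop on an object; "force" is the grip in N (left out, the last holds). Time passes only in rows, so rows that repeat a pose let the fingers close. It gives the time, the measured TCP pose, the force, the opening and the grip force at its end, in the units of the state.
- r.sense(): the state, without advancing time (a new reading comes with each control period).
- r.snapshot(name): name is "scene" or "top" or "wrist"; returns (picture, depth): 384x512x3 uint8, blue, green, red; 384x512 float32, mm along the optical axis (not along the pixel's ray), 0 where there is no reading.
- r.camera_params(name): a dict with "fx", "fy", "cx", "cy" (pixels), "pose" (4x4, takes a point from camera to world coordinates); the wrist camera has in their place "tool_from_camera" (4x4, takes a point from camera to tool coordinates, whose origin is the TCP and whose axes are the flange's). Camera axes: x right, y down, z forward; pixel columns grow to the right and rows downward; lengths in mm; the calibration is good to about 2 mm. A picture is of the moment at which its call begins: read the wrist's pose just before it. camera_params takes no time and is no camera call.
- r.hand_in(): hands the job in; it is judged then, once.
The state is a dict: "time": time; "joint_pos": joint angles; "qd": joint speeds; "joint_efforts": joint torques, N m; "tool_pos": TCP position; "tcp_rot": TCP orientation; "ft_force": force on the tool from outside, world axes, zero at the start; "wrist_torque": the same for the moment, N m; "finger_gap": finger opening in mm; "grip_force": force on a finger pad.
Only numpy, scipy, OpenCV 4.12 (cv2) and the standard library are available. Lean on these libraries where they do the work, as an engineer would, in place of code of your own. Each camera call takes 0.05 s, during which the arm holds its last target. There are 200 camera calls.

TASK

The tall gift box stands on end on the counter and must lie ready for ribboning. Push it over near its top so that it falls flat with its ribboned face up, then slide it, flat on the counter, into the wooden bay past the sprung side paddle until it is fully home, flush along the fixed rail and holding the sprung end plate pressed in to its stop. Push gently, as the card dents easily, never pick the box up, leave the things round about where they are, and let go at the end.

Things in the scene. Friction and masses are not known exactly. Their poses are not given: they have to be found in the camera images.
- gift_box: White card box standing on end: 28 mm thick (its x), 160 mm wide (y), 196 mm tall (z), about 0.2 kg, origin at the centre of its underside. Its -x face has the dark ribbon over one corner; +x points roughly along the bay's +x. A push high on the ribboned face topples it towards the bay, short of its mouth: ribboned face up, x down, z along the bay. It dents above 20 N.
- box_centre (a point): Centre of the gift box, 98 mm along its z from the origin: 98 mm up when standing, 14 mm when lying. Above 130 mm counts as lifted. Past about 8 degrees of tilt the box falls by itself; a push near its foot only slides it.
- box_top (a point): Centre of the box's top end, 196 mm along its z from the origin; this end leads when the lying box is slid into the bay.
- bay: Wooden U fixed on the counter, no floor, walls 20 mm high, 14 mm thick. Origin on the counter, on the line where the box's centre line belongs; +x is the way the box slides in. Fixed rail's inner face y = -80 mm, other wall y = +96 mm, straight from x = -115 mm inward; flared lead-in out to x = -163 mm, mouth about 220 mm wide. About 80 to 110 mm of a home box stays outside.
- bay_home (a point): Point 14 mm above the bay's origin, axes as the bay's. The end stop, a wooden bar clamped between the walls, is set anew each time and its place is not measured: the end plate's face at rest lies anywhere from this point to 25 mm before it (x = 0 to -25 mm). Feel for it.
- paddle (a joint): Sprung steel paddle opposite the fixed rail, with ramped ends: 0 at rest, grows (m) as the box pushes it outward, at most 0.014, about 0.003 with the box home. Face from x = -80 to -30 mm of the bay, y = 77 mm, ramp from x = -132 mm. Presses the box to the rail with about 2.3 N, so sliding past it takes several newtons before the stop is felt as a sharper rise.
- white_can: White card canister, 83 mm across, 98 mm tall, origin under its centre; leave it alone.
- spread_jar: Jar with black lid, 62 mm across, 78 mm tall, origin under its centre; leave it alone.
- ribbon_spool: Ribbon spool lying flat, 64 mm across, 20 mm tall; leave it alone.
- scissors: Black scissors lying flat, 206 x 84 x 11 mm; leave them alone.
- tape_dispenser: Tape dispenser, 47 x 133 x 67 mm; leave it alone.
- drum: Round sweet drum, 73 mm across, 44 mm tall; leave it alone.
- stock_jar_0: Glass jar, 134 mm across, 186 mm tall, at the right beside the tall black grinder (fixed at the back, about 0.27 m right of centre); keep the arm clear of both on the way to the box.
- end_plate (a joint): Steel plate, 110 mm wide, 18 mm high, standing on light springs (under 1 N) before the end stop bar: 0 at rest, 0.004 (m) when pressed in flat against its stop, which is rigid: there the push rises sharply. The paddle's grip holds the box there once it is let go. Home means pressed in by more than 2.5 mm.

How it is judged (in metres and radians):
On the way, in this order (a step that is already met when the one before it is completed fails the run):
1. the box lies flat on the counter with its ribboned face up, not yet at the paddle (angle between gift_box's own x axis and vertical above 3.05 rad and height (world z) of box_centre below 0.02 m and value of joint paddle below 0.001 m), for 0.2 s.
2. the lying box has pushed the sprung paddle aside (angle between gift_box's own x axis and vertical above 3 rad and value of joint paddle above 0.0015 m), for 0.1 s.
At the end, for the whole second after the job is handed in: The gift box lies flat, ribboned face up, holding the end plate pressed in by more than 2.5 of its 4 mm, its leading end's centre within 3 mm of the bay's centre line (flush along the fixed rail) and within 0.02 rad of square, the paddle held aside, the box at rest and released (angle between gift_box's own x axis and vertical above 3.1 rad and height (world z) of box_centre below 0.018 m and y of box_top in the frame of bay_home between -0.003 and 0.003 m and angle between the z axis of gift_box and the x axis of bay, either way round below 0.02 rad and value of joint paddle above 0.0015 m and linear speed of gift_box below 0.01 m/s and value of joint end_plate above 0.0025 m); the robot touches nothing.
It fails at once if the box is pushed with more than 20 N (contact force between any of the fingers, the arm and gift_box above 20 N).
It fails at once if the box is lifted (its centre above 130 mm) (height (world z) of box_centre above 0.13 m).
It fails at once if a bystander is moved more than 20 mm (distance of any of white_can, spread_jar, ribbon_spool, scissors, tape_dispenser, drum, stock_jar_0 from where it was at the start of the episode above 0.02 m).
It also fails if it takes over 72 s, if anything falls off the work surface, if the arm or the gripper's body presses on something with over 40 N, if the wrist force passes 120 N, or if a joint passes its speed limit or range.

## Working session

There is one attempt and no reset: what is moved stays moved. The work goes in short steps, Python scripts to look and compute and a tool call to move; the robot and the scene stay as the last step left them, time stands still between calls to the robot, and variables do not carry over. Pictures are saved under pics/ and viewed, at most 13 in all, crops included, and the job is handed in when it is done.

Besides the shell and the picture viewer there is one more tool, called after "Emit:" as name([rows], argument=value, ...), one row to a line, values as JSON. jog_arm: Moves the arm, as the interface text tells. Its arguments: {"type":"object","properties":{"rows":{"type":"array"},"grip":{"type":"number"},"force":{"type":"number"}},"required":["rows"]}

```bash
mkdir -p pics
cat > h.py <<'E'
import numpy as np, cv2
from bench import r
def snap(n,f=None):
    s=r.sense(); im,d=r.snapshot(n)
    if f: cv2.imwrite('pics/'+f,im)
    p=r.camera_params(n)
    if 'pose' in p: T=np.array(p['pose'])
    else:
        T=tool(s)@np.array(p['tool_from_camera'])
    return im,d,p,T
def tool(s):
    from scipy.spatial.transform import Rotation as R
    T=np.eye(4);T[:3,:3]=R.from_euler('xyz',s['tcp_rot'],degrees=True).as_matrix();T[:3,3]=s['tool_pos'];return T
def ray(p,T,u,v,z):
    d=T[:3,:3]@np.array([(u-p['cx'])/p['fx'],(v-p['cy'])/p['fy'],1]);o=T[:3,3]
    return o+d*(z-o[2])/d[2]
def cloud(d,p,T):
    v,u=np.mgrid[:d.shape[0],:d.shape[1]]
    P=np.stack([(u-p['cx'])/p['fx']*d,(v-p['cy'])/p['fy']*d,d],-1)
    W=P@T[:3,:3].T+T[:3,3]; W[d<=0]=np.nan; return W
E
python3 - <<'E'
from h import *
a=snap('scene','s1.png');b=snap('top','t1.png')
s=r.sense();print(s['tcp_rot'],s['time'],s['ft_force'])
for x in(a,b):print(np.round(x[3],2).tolist(),x[2]['fx'])
np.savez('m.npz',s=cloud(*a[1:]),t=cloud(*b[1:]))
E
```

```text
[-1.79902570e+02 -7.99847692e-03  1.58528020e+02] 0.1 [-0.04847956  0.04574269 -0.09954469]
[[0.71, -0.51, 0.49, -119.72], [-0.71, -0.51, 0.49, -730.52], [0.0, -0.7, -0.72, 1169.39], [0.0, 0.0, 0.0, 1.0]] 369.87732302102444
[[0.23, -0.89, 0.41, -198.44], [-0.97, -0.2, 0.1, -254.81], [-0.01, -0.42, -0.91, 1878.44], [0.0, 0.0, 0.0, 1.0]] 488.43395456522455
```

View pics/s1.png

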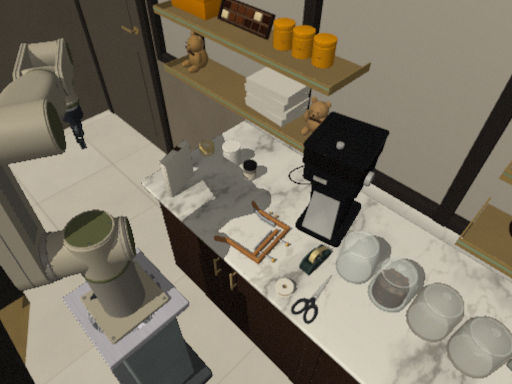

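View pics/t1.png

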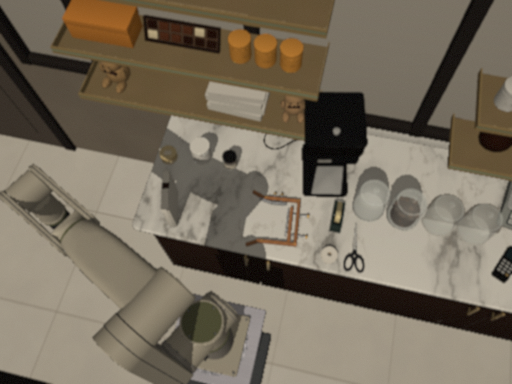

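The scene view shows the standing box at about (178,168) and the bay at (255,232), with its mouth to the left. The top view has the box at about (168,195), edge on, and the bay at (278,218).

Run:
```python
from h import *
s=cv2.imread('pics/s1.png')[120:280,130:330];t=cv2.imread('pics/t1.png')[120:270,130:320]
a=cv2.resize(s,(800,640),interpolation=cv2.INTER_CUBIC);b=cv2.resize(t,(760,600),interpolation=cv2.INTER_CUBIC)
cv2.imwrite('pics/s1c.png',a[:600]);cv2.imwrite('pics/t1c.png',b)
m=np.load('m.npz')
for k,px in(('s',[(178,168),(165,158),(188,150),(190,170),(172,190),(232,150),(250,170),(206,147),(287,290),(255,232),(253,207),(290,228),(216,235),(265,258)]),('t',[(168,182),(168,200),(200,147),(230,157),(168,155),(300,196),(256,194),(298,244),(250,240)])):
    for u,v in px: print(k,u,v,np.round(m[k][v,u]))
```

```text
s 178 168 [464. 290. 115.]
s 165 158 [418. 295. 196.]
s 188 150 [539. 310. 157.]
s 190 170 [533. 311.  44.]
s 172 190 [407. 275.  35.]
s 232 150 [716. 232.  99.]
s 250 170 [707. 108.  65.]
s 206 147 [689. 387.  41.]
s 287 290 [ 408. -374.   24.]
s 255 232 [ 517. -112.    2.]
s 253 207 [600. -18.   8.]
s 290 228 [ 632. -195.   -0.]
s 216 235 [390. -26.  21.]
s 265 258 [ 458. -223.    2.]
t 168 182 [499. 301. 202.]
t 168 200 [431. 282. 191.]
t 200 147 [730. 256.  92.]
t 230 157 [721. 125.  73.]
t 168 155 [687. 393.  44.]
t 300 196 [ 646. -194.   -7.]
t 256 194 [600. -15.  25.]
t 298 244 [ 432. -228.    5.]
t 250 240 [409. -35.  -6.]
```

View pics/s1c.png

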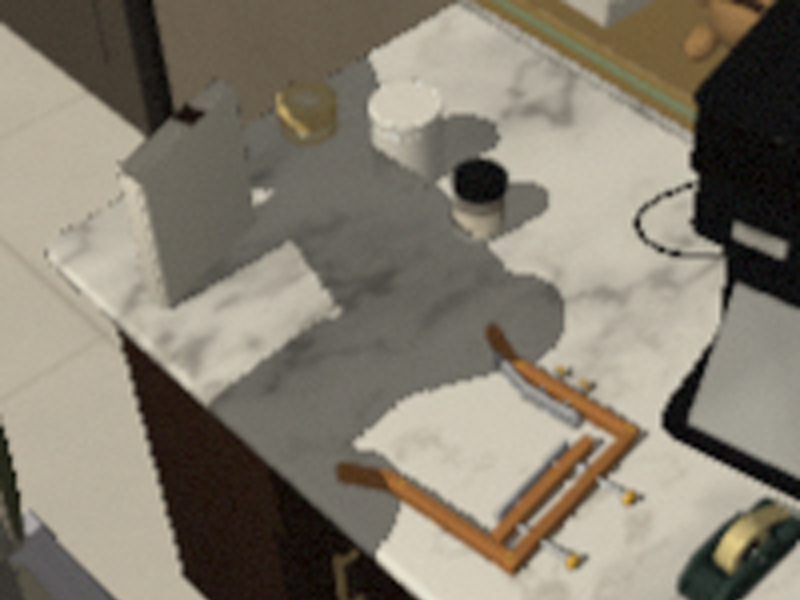

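View pics/t1c.png

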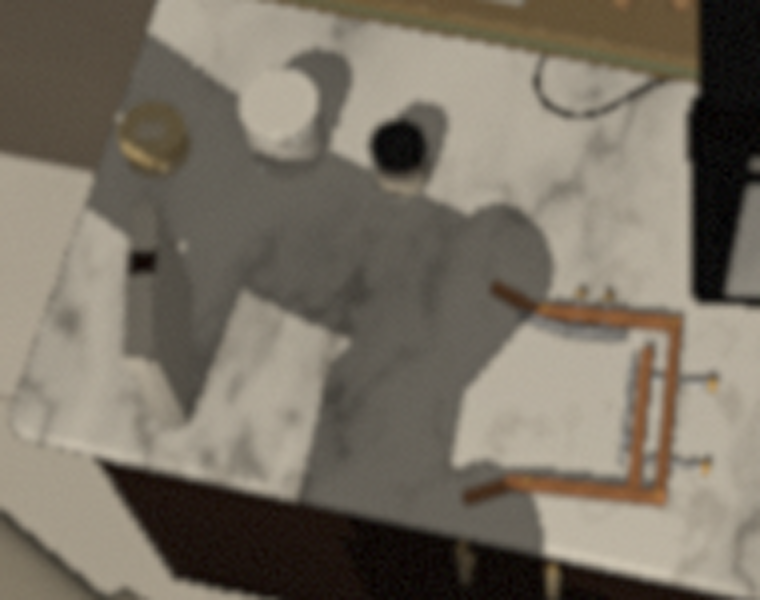

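The zoomed crops show the fixed rail on the near side, the paddle on the far wall and the end bar to the right. The box stands to the left, square to the bay to within a few degrees.

Run:
```python
from h import *
m=np.load('m.npz')
for k in 'st':
    W=m[k];im=cv2.imread('pics/%s1.png'%k);T=np.array(r.camera_params('scene' if k=='s' else 'top')['pose']);p=r.camera_params('scene' if k=='s' else 'top')
    x,y,z=W[...,0],W[...,1],W[...,2]
    reg=(x>330)&(x<600)&(y>200)&(y<370)
    q=W[reg&(z>188)&(z<206)][:,:2].astype(np.float32);print(k,'top',len(q),cv2.minAreaRect(q))
    q=W[reg&(z>30)&(z<180)]
    if len(q): print('face n',len(q),np.round(np.median(q,0)), cv2.fitLine(q[:,:2].astype(np.float32),cv2.DIST_HUBER,0,.01,.01).ravel())
    hsv=cv2.cvtColor(im,cv2.COLOR_BGR2HSV)
    o=((hsv[...,0]<16)&(hsv[...,1]>110)&(hsv[...,2]>60)&(x>330)&(x<680)&(y<60)&(y>-280)&(z<60))
    v,u=np.nonzero(o)
    q=np.array([ray(p,T,a,b,20)[:2] for a,b in zip(u,v)],np.float32)
    print('wood',len(q),cv2.minAreaRect(q),cv2.boxPoints(cv2.minAreaRect(q)).round().tolist())
```

```text
s top 227 ((469.1670837402344, 305.30206298828125), (163.6092529296875, 33.468196868896484), 15.169122695922852)
face n 847 [457. 292. 109.] [9.6935445e-01 2.4566641e-01 4.6873831e+02 2.9309082e+02]
wood 683 ((505.11077880859375, -115.83355712890625), (242.45413208007812, 203.1853485107422), 6.150964260101318) [[374.0, -28.0], [395.0, -230.0], [637.0, -204.0], [615.0, -2.0]]
t top 293 ((467.52679443359375, 305.8712463378906), (163.85531616210938, 30.04218864440918), 15.616315841674805)
face n 378 [439. 290. 107.] [9.7143459e-01 2.3730755e-01 4.6468561e+02 2.9153128e+02]
wood 438 ((509.0421142578125, -111.93173217773438), (233.46974182128906, 193.07009887695312), 6.538708686828613) [[382.0, -29.0], [404.0, -221.0], [636.0, -195.0], [614.0, -3.0]]
```

Emit:
jog_arm([
  [[-297,-108,0],[0,0,0.95]],
  [[-297,-108,0],[0,0,0.95]],
  [[-297,-108,0],[0,0,0.95]],
  [[-297,-108,0],[0,0,0.95]],
  [[-297,-108,0],[0,0,0.95]],
  [[-297,-108,0],[0,0,0.95]],
  [[-297,-108,0],[0,0,0.95]],
  [[-297,-108,0],[0,0,0.95]],
  [[-297,-108,0],[0,0,0.95]],
], grip=85)

```text
time: 1.0
tool_pos: [456.0, 349.4, 230.9]
tcp_rot: [-179.9, -0.0, 104.2]
ft_force: [-0.7, -1.0, 0.5]
finger_gap: 84.8
grip_force: 0.0
```

Run:
```python
from h import *
s=r.sense();print(s['tool_pos'],s['tcp_rot'],s['joint_pos'],s['time'],s['ft_force'])
a=snap('wrist','w1.png');W=cloud(*a[1:])
q=W[(W[...,2]>185)&(W[...,2]<210)][:,:2].astype(np.float32);print(len(q), cv2.minAreaRect(q) if len(q)>20 else 0)
```

```text
[455.96049922 349.37404374 230.87700783] [-1.79938055e+02 -2.07952726e-02  1.04159399e+02] [3.23220563e+01 3.58564252e+00 8.94479798e+01 3.91211772e-02
 8.70187544e+01 1.81605934e+01] 1.0 [-0.6949591  -0.98499275  0.46601771]
9143 ((475.216064453125, 308.53662109375), (147.41856384277344, 30.374588012695312), 15.704404830932617)
```

View pics/w1.png

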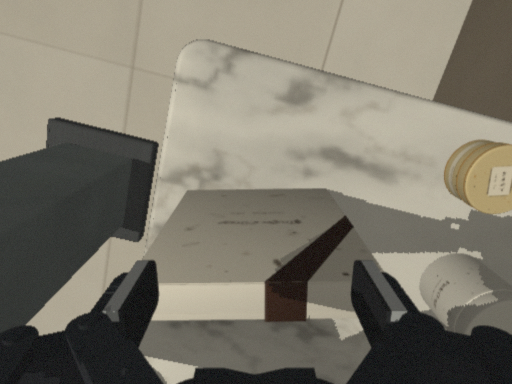

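The wrist view shows the ribboned face, rows 190–283, with the top edge between the fingers at rows 283–320. I'll lower behind it and then push.

Emit:
jog_arm([
  [[0,4,35],[0,0,0]],
  [[0,4,73],[0,0,0]],
  [[0,4,73],[0,0,0]],
  [[-5,4,73],[0,0,0]],
  [[-10,4,73],[0,0,0]],
  [[-14,4,73],[0,0,0]],
  [[-17,4,73],[0,0,0]],
  [[-20,4,73],[0,0,0]],
  [[-23,4,73],[0,0,0]],
  [[-26,4,73],[0,0,0]],
])

```text
time: 2.05
tool_pos: [466.8, 324.6, 158.5]
tcp_rot: [180.0, -0.0, 104.1]
ft_force: [0.6, 0.7, -0.2]
finger_gap: 84.9
grip_force: 0.1
```

Emit:
jog_arm([
  [[-3,0,0],[0,0,0]],
  [[-6,0,0],[0,0,0]],
  [[-9,0,0],[0,0,0]],
  [[-12,0,0],[0,0,0]],
  [[-15,0,0],[0,0,0]],
  [[-18,0,0],[0,0,0]],
  [[-21,0,0],[0,0,0]],
  [[-24,0,0],[0,0,0]],
  [[-24,0,0],[0,0,0]],
  [[-24,0,0],[0,0,0]],
])

```text
time: 3.05
tool_pos: [472.6, 301.6, 158.3]
tcp_rot: [180.0, -0.0, 104.1]
ft_force: [-0.1, -0.9, 0.2]
finger_gap: 85.1
grip_force: 0.0
```

```bash
cat > box.py <<'E'
from h import *
def boxmap(n,f=None,zt=28,reg=(330,640,60,400)):
    a=snap(n,f);W=cloud(*a[1:]);x,y,z=W[...,0],W[...,1],W[...,2]
    q=W[(x>reg[0])&(x<reg[1])&(y>reg[2])&(y<reg[3])&(z>zt-11)&(z<zt+11)]
    return q,a,W
E
python3 - <<'E'
from box import *
print(r.sense()['time'])
for n in('scene','top'):
    q,a,W=boxmap(n,n+'2.png');x,y,z=W[...,0],W[...,1],W[...,2]
    print(n,len(q),cv2.minAreaRect(q[:,:2].astype(np.float32)),np.median(q[:,2]))
    k=(x>330)&(x<640)&(y>60)&(y<400)&(z>60)&(z<220);print('high',k.sum(), np.nanmax(z[k]) if k.any() else 0)
E
```

```text
3.05
scene 54 ((472.2499694824219, 280.8765869140625), (160.63882446289062, 34.433677673339844), 4.1244025230407715) 27.702163190984265
high 639 219.5069212518249
top 3 ((512.2303466796875, 175.75421142578125), (0.7456972599029541, 272.06201171875), 55.90254592895508) 33.890502839545434
high 872 187.65678477868732
```

Emit:
jog_arm([
  [[-3,0,0],[0,0,0]],
  [[-6,0,0],[0,0,0]],
  [[-9,0,0],[0,0,0]],
  [[-12,0,0],[0,0,0]],
  [[-12,0,0],[0,0,0]],
  [[-12,0,0],[0,0,0]],
  [[-12,0,0],[0,0,0]],
  [[-12,0,0],[0,0,0]],
])

```text
time: 3.95
tool_pos: [475.4, 290.0, 158.3]
tcp_rot: [-180.0, -0.0, 104.1]
ft_force: [0.1, -0.8, 0.0]
finger_gap: 84.9
grip_force: 0.0
```

Run:
```python
from box import *
print(r.sense()['time'])
ims=[]
for n in('scene','wrist'):
    q,a,W=boxmap(n,n+'3.png');ims.append(a[0])
    print(n,len(q),cv2.minAreaRect(q[:,:2].astype(np.float32)),np.median(q[:,2]))
cv2.imwrite('pics/c3.png',cv2.resize(np.hstack([ims[0][110:302,120:376],cv2.resize(ims[1],(256,192))]),(800,300)))
```

```text
3.95
scene 1368 ((500.2693176269531, 192.86331176757812), (166.38265991210938, 203.2476806640625), 15.012065887451172) 28.873005926466135
wrist 31474 ((500.369384765625, 191.966552734375), (160.78378295898438, 197.21243286132812), 14.987746238708496) 27.641476177103243
```

View pics/c3.png

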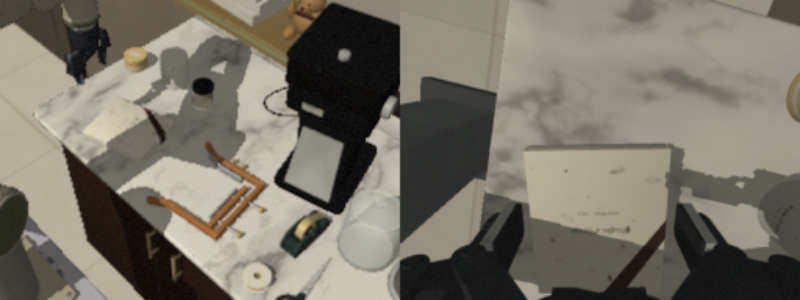

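The box lies flat, ribbon up, centre about (500,192), with its axis about 9° off the bay's. Next I'll get a precise bay pose with the wrist camera.

Run:
```python
from h import *
p=r.camera_params('wrist');print(np.round(p['tool_from_camera'],3).tolist(),p['fx'],p['cx'])
T=tool(r.sense())@np.array(p['tool_from_camera'])
for u,v in((256,192),(0,0),(511,0),(256,383)):print(ray(p,T,u,v,0).round())
m=np.load('m.npz')['s'];k=(m[...,2]>80)&(m[...,1]<0)&(m[...,1]>-500)&(m[...,0]>300)&(m[...,0]<800);print(np.nanpercentile(m[k],[0,5,50,95,100],axis=0).round())
```

```text
[[0.0, -0.951, -0.31, 80.71], [1.0, 0.0, 0.001, 0.411], [-0.001, -0.31, 0.951, -142.393], [0.0, 0.0, 0.0, 1.0]] 338.1823087128319 254.3812822412234
[480. 278.   0.]
[247. 382.   0.]
[636. 481.   0.]
[536.  58.   0.]
[[ 583. -500.   80.]
 [ 610. -473.  111.]
 [ 695. -287.  348.]
 [ 790.  -38.  572.]
 [ 800.   -0.  590.]]
```

Emit:
jog_arm([
  [[0,0,-50],[0,0,0]],
  [[-15,-3,-95],[0,0,0]],
  [[-403,-81,-142],[0,0,0.14]],
  [[-403,-81,-142],[0,0,0.14]],
  [[-403,-81,-142],[0,0,0.14]],
  [[-403,-81,-142],[0,0,0.14]],
  [[-403,-81,-142],[0,0,0.14]],
  [[-403,-81,-142],[0,0,0.14]],
  [[-403,-81,-142],[0,0,0.14]],
  [[-403,-81,-142],[0,0,0.14]],
])

```text
time: 5.05
tool_pos: [494.8, -122.7, 300.8]
tcp_rot: [180.0, 0.0, 96.1]
ft_force: [1.4, 0.7, -0.2]
finger_gap: 85.2
grip_force: 0.0
```

Emit:
jog_arm([
  [[-50,-11,0],[0,0,0]],
  [[-50,-11,0],[0,0,0]],
])

```text
time: 5.25
tool_pos: [488.3, -177.0, 300.2]
tcp_rot: [-180.0, 0.1, 95.7]
ft_force: [0.0, 1.1, -0.0]
finger_gap: 84.9
grip_force: 0.0
```

Run:
```python
from box import *
s=r.sense();print(s['tool_pos'],s['tcp_rot'],s['time'])
q,a,W=boxmap('wrist','w4.png');np.save('w4.npy',W)
```

```text
[ 488.31527969 -176.98118355  300.21139639] [-1.79956203e+02  1.15255184e-01  9.57212008e+01] 5.25
```

View pics/w4.png

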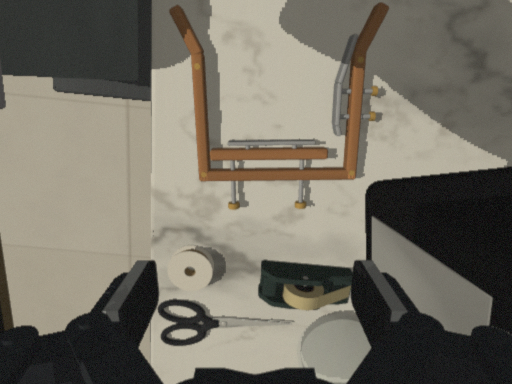

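This shows the whole bay: rail on the left (cols 193–208, rows 55–175), paddle on the right (cols 335–350), plate at about row 142 and end bar at row 153.

Run:
```python
from h import *
p=r.camera_params('wrist');T=tool(r.sense())@np.array(p['tool_from_camera'])
im=cv2.imread('pics/w4.png');h=cv2.cvtColor(im,cv2.COLOR_BGR2HSV)
o=((h[...,0]<18)&(h[...,1]>100)&(h[...,2]>50));W=np.load('w4.npy')
print('z wood',np.nanmedian(W[80:140,201,2]),np.nanmedian(W[100:150,354,2]),'plate',W[142,250:310:10,2].round())
def line(pts):
    vx,vy,x,y=cv2.fitLine(np.float32(pts),cv2.DIST_HUBER,0,.01,.01).ravel();return np.array([vx,vy]),np.array([x,y])
L=[];Ro=[];Rw=[]
for v in range(70,142):
    c=np.nonzero(o[v,185:225])[0]+185; L.append([c.max()+.5,v]) ; Ro.append([c.min()-.5,v])
    c=np.nonzero(o[v,343:368])[0]+343; Rw.append([c.min()-.5,v])
for n,P in(('rail in',L),('rail out',Ro),('wall in',Rw)):
    q=[ray(p,T,u,v,20)[:2] for u,v in P];d,c=line(q);d=d if d[1]<0 else -d
    print(n,d,np.degrees(np.arctan2(d[1],d[0])),c)
for n,(u,v) in dict(cornerR_out=(202,181),flareL=(200,50),flareR=(362,47),tipL=(172,10),tipR=(386,8),plateL=(229,141),plateR=(325,141)).items(): print(n,ray(p,T,u,v,20 if 'plate' not in n else 18)[:2].round(1))
```

```text
z wood 19.502112452529957 19.963473468718433 plate [19. 19. 20. 20. 20. 19.]
rail in [ 0.10979119 -0.99395466] -83.69672 [ 425.14325  -123.156845]
rail out [ 0.11269701 -0.9936294 ] -83.52918 [ 409.77625 -114.8039 ]
wall in [ 0.11108226 -0.9938112 ] -83.62229 [ 595.2044  -104.98934]
cornerR_out [ 425.1 -216.5]
flareL [414.5 -60.6]
flareR [599.4 -38.6]
tipL [381.4 -22.7]
tipR [618.    3.3]
plateL [ 455.8 -161.8]
plateR [ 575.4 -149.6]
```

Emit:
jog_arm([
  [[327,15,50],[0,0,-0.15]],
  [[327,15,50],[0,0,-0.3]],
  [[327,15,50],[0,0,-0.45]],
  [[327,15,50],[0,0,-0.6]],
  [[327,15,50],[0,0,-0.75]],
  [[327,15,50],[0,0,-0.9]],
  [[327,15,50],[0,0,-1.05]],
  [[327,15,50],[0,0,-1.2]],
  [[327,15,50],[0,0,-1.35]],
  [[327,15,50],[0,0,-1.5]],
])

```text
time: 6.3
tool_pos: [468.8, 157.2, 250.2]
tcp_rot: [180.0, -0.0, -177.5]
ft_force: [-0.3, -0.1, 0.4]
finger_gap: 85.0
grip_force: 0.0
```

```bash
cat >> h.py <<'E'
from scipy.spatial.transform import Rotation as R
def go(x,y,z,yaw):
    s=r.sense();T=tool(s);print('t',s['time'],'at',np.round(s['tool_pos'],1),np.round(s['tcp_rot'],2))
    d=T[:3,:3].T@(np.array([x,y,z])-T[:3,3])
    q=R.from_matrix(T[:3,:3].T)*R.from_euler('xyz',[180,0,yaw],degrees=True)
    print('shift',d.round(1),'turn',q.as_rotvec().round(4))
E
python3 -c "
from h import *
go(610,221,150,195)"
```

```text
t 6.3 at [468.8 157.2 250.2] [ 1.7998e+02 -2.0000e-02 -1.7747e+02]
shift [-143.9   57.5  100.1] turn [ 0.0003 -0.0003 -0.2176]
```

Emit:
jog_arm([
  [[-144,57,60],[0,0,-0.1]],
  [[-144,57,100],[0,0,-0.218]],
  [[-144,57,100],[0,0,-0.218]],
  [[-144,57,100],[0,0,-0.218]],
  [[-144,57,100],[0,0,-0.218]],
  [[-144,57,100],[0,0,-0.218]],
  [[-144,57,100],[0,0,-0.218]],
])

```text
time: 7.0
tool_pos: [611.4, 218.1, 151.9]
tcp_rot: [180.0, 0.1, -165.4]
ft_force: [-0.0, 0.2, 0.1]
finger_gap: 84.6
grip_force: 0.0
```

Run:
```python
from box import *
go(610,221,0,195)
q,a,W=boxmap('wrist','w5.png')
print(len(q),cv2.minAreaRect(q[:,:2].astype(np.float32)))
q,a,W=boxmap('scene','s5.png')
print(len(q),cv2.minAreaRect(q[:,:2].astype(np.float32)))
```

```text
t 7.0 at [611.4 218.1 151.9] [ 1.7999e+02  1.0000e-01 -1.6544e+02]
shift [  0.9   3.1 151.9] turn [ 0.0001  0.0018 -0.0077]
38406 ((528.5122680664062, 198.98458862304688), (102.6650390625, 197.48660278320312), 14.610713005065918)
1367 ((500.0893859863281, 192.5142822265625), (166.4412078857422, 202.62852478027344), 14.943647384643555)
```

Emit:
jog_arm([
  [[0,0,50],[0,0,0]],
  [[0,0,100],[0,0,0]],
  [[0,0,130],[0,0,0]],
  [[0,0,145],[0,0,0]],
  [[0,0,150],[0,0,0]],
  [[0,0,150],[0,0,0]],
  [[5,0,150],[0,0,0]],
  [[10,0,150],[0,0,0]],
  [[15,0,150],[0,0,0]],
])

```text
time: 8.0
tool_pos: [597.6, 213.7, 1.9]
tcp_rot: [180.0, 0.1, -165.5]
ft_force: [-0.1, -0.4, 0.1]
finger_gap: 84.9
grip_force: 0.0
```

Emit:
jog_arm([
  [[4,-1,0],[0,0,0.01]],
  [[8,-1,0],[0,0,0.03]],
  [[12,-2,0],[0,0,0.05]],
  [[16,-3,0],[0,0,0.07]],
  [[20,-3,0],[0,0,0.09]],
  [[24,-4,0],[0,0,0.11]],
  [[28,-5,0],[0,0,0.13]],
  [[32,-5,0],[0,0,0.144]],
  [[35,-6,0],[0,0,0.144]],
  [[38,-6,0],[0,0,0.144]],
])

```text
time: 9.0
tool_pos: [561.5, 198.1, 0.2]
tcp_rot: [180.0, -0.0, -173.7]
ft_force: [1.3, 0.6, 1.0]
finger_gap: 85.1
grip_force: 1.1
```

```bash
cat >> box.py <<'E'
d=np.array([.1105,-.9939]);e=np.array([.9939,.1105])
def fit(n,reg=(330,640,60,400)):
    q,a,W=boxmap(n,None,reg=reg);m=cv2.minAreaRect(q[:,:2].astype(np.float32));c=np.array(m[0]);print(n,len(q),np.round(m[0],1),np.round(m[1],1),round(m[2],2),'s %.1f lat %.1f'%(c@d,c@e))
E
python3 - <<'E'
from box import *
fit('scene');fit('top');fit('wrist');go(600,200,150,186.3)
print(r.sense()['ft_force'])
E
```

```text
scene 1423 [481.5 193.5] [184.  202.7] 6.46 s -139.1 lat 500.0
top 763 [480.1 140.4] [177.4  93.8] 7.34 s -86.5 lat 492.7
wrist 142332 [514.6 196. ] [116.1 194.7] 6.31 s -138.0 lat 533.2
t 9.15 at [ 5.611e+02  1.981e+02 -1.000e-01] [ 1.8000e+02 -7.0000e-02 -1.7374e+02]
shift [ -38.7   -2.4 -150.1] turn [ 0.     -0.0013 -0.0007]
[-0.1230633  -0.42316572  0.32228378]
```

Emit:
jog_arm([
  [[-15,0,0],[0,0,0]],
  [[-30,0,0],[0,0,0]],
  [[-30,0,-50],[0,0,0]],
  [[-30,0,-100],[0,0,0]],
  [[-30,0,-130],[0,0,0.15]],
  [[95,140,-150],[0,0,0.3]],
  [[95,140,-150],[0,0,0.45]],
  [[95,140,-150],[0,0,0.6]],
  [[95,140,-150],[0,0,0.75]],
  [[95,140,-150],[0,0,0.9]],
])

```text
time: 10.15
tool_pos: [448.1, 330.3, 150.5]
tcp_rot: [-180.0, -0.1, 135.1]
ft_force: [0.1, -0.8, 0.6]
finger_gap: 85.0
grip_force: 0.0
```

Run:
```python
from box import *
fit('scene');go(456,330,150,96.34)
```

```text
scene 1390 [471.6 193.4] [166.  202.2] 6.21 s -140.2 lat 490.1
t 10.2 at [449.7 328.9 150.3] [-1.7996e+02 -4.0000e-02  1.3455e+02]
shift [-3.6  5.3  0.2] turn [-9.000e-04 -5.000e-04  6.669e-01]
```

Emit:
jog_arm([
  [[-4,5,0],[0,0,0.15]],
  [[-4,5,0],[0,0,0.3]],
  [[-4,5,0],[0,0,0.45]],
  [[-4,5,0],[0,0,0.6]],
  [[-4,5,0],[0,0,0.667]],
  [[-4,5,45],[0,0,0.667]],
  [[-4,5,90],[0,0,0.667]],
  [[-4,5,130],[0,0,0.667]],
  [[-4,5,145],[0,0,0.667]],
  [[-4,5,149],[0,0,0.667]],
])

```text
time: 11.2
tool_pos: [456.8, 326.3, -1.2]
tcp_rot: [-179.7, 0.1, 97.1]
ft_force: [0.6, 0.1, 0.6]
finger_gap: 84.5
grip_force: 0.0
```

Run:
```python
from box import *
p=r.sense()['tool_pos'][:2];print('s',p@d,'lat',p@e,r.sense()['ft_force']);go(456,330,0,96.34)
fit('wrist');
```

```text
s -273.813365464733 lat 490.07552815088417 [0.62465518 0.08508957 0.61205206]
t 11.2 at [456.8 326.3  -1.2] [-1.7973e+02  1.2000e-01  9.7080e+01]
shift [ 3.8 -0.3 -1.2] turn [-0.0048  0.0021  0.0129]
wrist 7281 [459.  312.2] [112.8  55.1] 7.12 s -259.6 lat 490.7
```

Emit:
jog_arm([
  [[-8,0,0],[0,0,0.012]],
  [[-16,0,0],[0,0,0.012]],
  [[-20,0,0],[0,0,0.012]],
  [[-24,0,0],[0,0,0.012]],
  [[-28,0,0],[0,0,0.012]],
  [[-33,0,0],[0,0,0.012]],
  [[-39,0,0],[0,0,0.012]],
  [[-45,0,0],[0,0,0.012]],
  [[-51,0,0],[0,0,0.012]],
  [[-57,0,0],[0,0,0.012]],
])

```text
time: 12.25
tool_pos: [465.5, 270.7, 1.3]
tcp_rot: [-180.0, -0.0, 96.3]
ft_force: [-0.7, 3.1, 1.8]
finger_gap: 84.8
grip_force: 1.3
```

Emit:
jog_arm([
  [[-6,0,0],[0,0,0]],
  [[-12,0,0],[0,0,0]],
  [[-18,0,0],[0,0,0]],
  [[-24,0,0],[0,0,0]],
  [[-30,0,0],[0,0,0]],
  [[-36,0,0],[0,0,0]],
  [[-42,0,0],[0,0,0]],
  [[-48,0,0],[0,0,0]],
  [[-54,0,0],[0,0,0]],
  [[-60,0,0],[0,0,0]],
])

```text
time: 13.25
tool_pos: [472.1, 211.0, 1.3]
tcp_rot: [-180.0, 0.0, 96.3]
ft_force: [-0.0, 2.8, 2.3]
finger_gap: 85.3
grip_force: 1.3
```

Run:
```python
from box import *
p=r.sense()['tool_pos'][:2];print('s',p@d,'lat',p@e);go(456,330,0,96.34)
q,a,W=boxmap('scene','s6.png',reg=(380,620,-60,260));q=q[(q[:,:2]@e>408)]
print(cv2.minAreaRect(q[:,:2].astype(np.float32)))
im=a[0][130:290,150:310];cv2.imwrite('pics/s6c.png',cv2.resize(im,(600,600),interpolation=cv2.INTER_CUBIC))
```

```text
s -157.5636324695785 lat 492.4982054950736
t 13.25 at [472.1 211.    1.3] [-180.      0.     96.32]
shift [120.   -2.9   1.3] turn [-0.0001  0.     -0.0004]
((506.3231201171875, 80.49308013916016), (207.62353515625, 296.2998962402344), 6.262066841125488)
```

View pics/s6c.png

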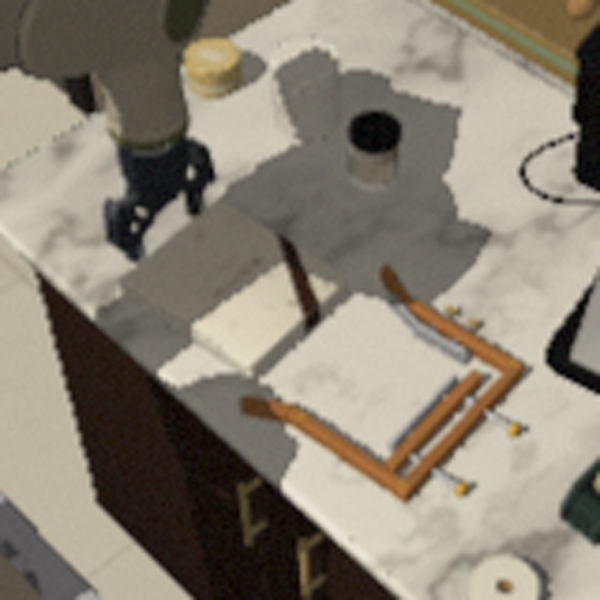

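The box sits aligned just before the mouth, its leading edge around (255,370)–(340,285) in the crop. Continuing.

Emit:
jog_arm([
  [[-6,-1,0],[0,0,0]],
  [[-12,-2,0],[0,0,0]],
  [[-18,-3,0],[0,0,0]],
  [[-23,-3,0],[0,0,0]],
  [[-28,-3,0],[0,0,0]],
  [[-33,-3,0],[0,0,0]],
  [[-38,-3,0],[0,0,0]],
  [[-43,-3,0],[0,0,0]],
])

```text
time: 14.1
tool_pos: [473.7, 168.0, 1.1]
tcp_rot: [-180.0, 0.0, 96.3]
ft_force: [0.0, 0.9, -1.0]
finger_gap: 85.1
grip_force: 0.5
```

Emit:
jog_arm([
  [[-3,0,0],[0,0,0]],
  [[-6,0,0],[0,0,0]],
  [[-9,0,0],[0,0,0]],
  [[-12,0,0],[0,0,0]],
  [[-15,0,0],[0,0,0]],
  [[-18,0,0],[0,0,0]],
  [[-21,0,0],[0,0,0]],
])

```text
time: 14.8
tool_pos: [477.0, 148.2, 1.8]
tcp_rot: [179.9, -0.1, 96.3]
ft_force: [0.3, 0.5, 0.9]
finger_gap: 85.1
grip_force: 0.0
```

Emit:
jog_arm([
  [[-3,0,0],[0,0,0]],
  [[-6,0,0],[0,0,0]],
  [[-9,0,0],[0,0,0]],
  [[-12,0,0],[0,0,0]],
  [[-15,0,0],[0,0,0]],
])

```text
time: 15.3
tool_pos: [478.1, 132.5, 1.5]
tcp_rot: [180.0, -0.0, 96.3]
ft_force: [0.6, 2.8, 1.8]
finger_gap: 84.7
grip_force: 1.8
```

Emit:
jog_arm([
  [[-3,0,0],[0,0,0]],
  [[-6,0,0],[0,0,0]],
  [[-9,0,0],[0,0,0]],
  [[-12,0,0],[0,0,0]],
  [[-15,0,0],[0,0,0]],
])

```text
time: 15.8
tool_pos: [479.6, 118.1, 1.4]
tcp_rot: [180.0, -0.1, 96.3]
ft_force: [1.6, 6.9, 1.4]
finger_gap: 85.0
grip_force: 3.6
```

Emit:
jog_arm([
  [[-2,0,0],[0,0,0]],
  [[-4,0,0],[0,0,0]],
  [[-6,0,0],[0,0,0]],
  [[-8,0,0],[0,0,0]],
  [[-10,0,0],[0,0,0]],
])

```text
time: 16.3
tool_pos: [480.5, 108.2, 1.3]
tcp_rot: [180.0, -0.0, 96.3]
ft_force: [0.9, 7.5, 2.1]
finger_gap: 85.2
grip_force: 3.3
```

Emit:
jog_arm([
  [[-2,0,0],[0,0,0]],
  [[-4,0,0],[0,0,0]],
  [[-6,0,0],[0,0,0]],
  [[-8,0,0],[0,0,0]],
  [[-10,0,0],[0,0,0]],
])

```text
time: 16.8
tool_pos: [481.6, 98.2, 1.3]
tcp_rot: [180.0, -0.1, 96.3]
ft_force: [1.3, 7.4, 1.5]
finger_gap: 85.0
grip_force: 3.3
```

Run:
```python
from box import *
p=r.sense()['tool_pos'][:2];print('s',p@d,'lat',p@e,r.sense()['ft_force'])
a=snap('scene');im=a[0][160:280,190:310];cv2.imwrite('pics/s7c.png',cv2.resize(im,(600,600),interpolation=cv2.INTER_CUBIC))
```

```text
s -44.430031754940096 lat 489.5486355926202 [1.27452172 7.41656953 1.52123202]
```

View pics/s7c.png

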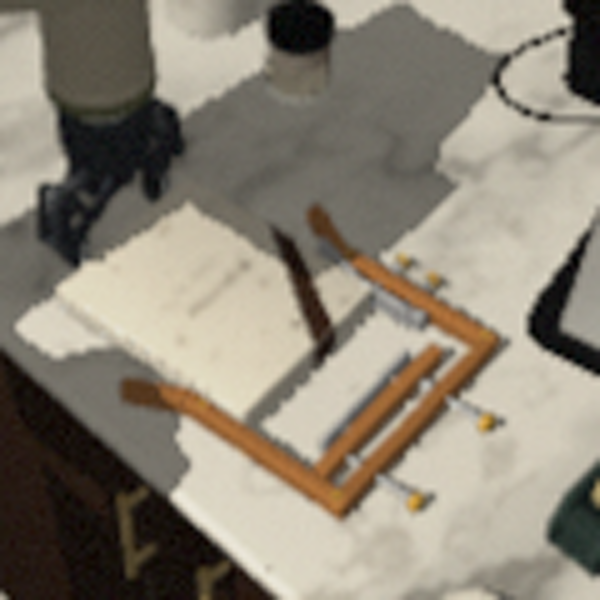

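The box is in the bay, flush against the rail, about 45 mm short of the plate, and the force is a steady 7.5 N.

Emit:
jog_arm([
  [[-3,0,0],[0,0,0]],
  [[-6,0,0],[0,0,0]],
  [[-9,0,0],[0,0,0]],
  [[-12,0,0],[0,0,0]],
  [[-15,0,0],[0,0,0]],
  [[-18,0,0],[0,0,0]],
  [[-21,0,0],[0,0,0]],
  [[-24,0,0],[0,0,0]],
  [[-27,0,0],[0,0,0]],
  [[-29,0,0],[0,0,0]],
])

```text
time: 17.85
tool_pos: [484.8, 69.4, 1.3]
tcp_rot: [180.0, -0.1, 96.3]
ft_force: [1.9, 7.7, 2.9]
finger_gap: 84.8
grip_force: 3.4
```

Emit:
jog_arm([
  [[-1,0,0],[0,0,0]],
  [[-2,0,0],[0,0,0]],
  [[-3,0,0],[0,0,0]],
  [[-4,0,0],[0,0,0]],
  [[-5,0,0],[0,0,0]],
])

```text
time: 18.35
tool_pos: [485.4, 64.5, 1.3]
tcp_rot: [180.0, -0.1, 96.3]
ft_force: [1.4, 7.6, 1.5]
finger_gap: 85.0
grip_force: 3.4
```

Emit:
jog_arm([
  [[-1,0,0],[0,0,0]],
  [[-2,0,0],[0,0,0]],
  [[-3,0,0],[0,0,0]],
  [[-4,0,0],[0,0,0]],
  [[-5,0,0],[0,0,0]],
])

```text
time: 18.85
tool_pos: [485.9, 59.6, 1.3]
tcp_rot: [180.0, -0.1, 96.3]
ft_force: [2.6, 7.0, 1.6]
finger_gap: 85.0
grip_force: 3.5
```

Emit:
jog_arm([
  [[-1,0,0],[0,0,0]],
  [[-2,0,0],[0,0,0]],
  [[-3,0,0],[0,0,0]],
  [[-4,0,0],[0,0,0]],
])

```text
time: 19.25
tool_pos: [486.3, 55.6, 1.3]
tcp_rot: [180.0, -0.1, 96.3]
ft_force: [2.5, 7.8, 1.9]
finger_gap: 84.9
grip_force: 3.5
```

Emit:
jog_arm([
  [[-0.7,0,0],[0,0,0]],
  [[-1.4,0,0],[0,0,0]],
  [[-2,0,0],[0,0,0]],
])

```text
time: 19.55
tool_pos: [486.6, 53.7, 1.3]
tcp_rot: [180.0, -0.1, 96.3]
ft_force: [2.1, 7.7, 1.7]
finger_gap: 85.1
grip_force: 3.5
```

Emit:
jog_arm([
  [[-0.7,0,0],[0,0,0]],
  [[-1.4,0,0],[0,0,0]],
  [[-2,0,0],[0,0,0]],
])

```text
time: 19.85
tool_pos: [486.8, 51.7, 1.3]
tcp_rot: [180.0, -0.1, 96.3]
ft_force: [0.9, 6.7, 3.0]
finger_gap: 84.9
grip_force: 3.5
```

Emit:
jog_arm([
  [[-0.5,0,0],[0,0,0]],
  [[-1,0,0],[0,0,0]],
  [[-1.5,0,0],[0,0,0]],
])

```text
time: 20.15
tool_pos: [487.0, 50.2, 1.3]
tcp_rot: [180.0, -0.1, 96.3]
ft_force: [2.1, 7.2, 2.3]
finger_gap: 85.1
grip_force: 3.5
```

Emit:
jog_arm([
  [[-0.5,0,0],[0,0,0]],
  [[-1,0,0],[0,0,0]],
])

```text
time: 20.35
tool_pos: [487.1, 49.2, 1.3]
tcp_rot: [180.0, -0.1, 96.3]
ft_force: [1.8, 7.6, 1.4]
finger_gap: 85.2
grip_force: 3.5
```

Check how far the plate still is with the scene camera's depth and colours.

Run:
```python
from box import *
p=r.sense()['tool_pos'][:2];print('s',p@d)
a=snap('scene');im=a[0][190:260,230:300];cv2.imwrite('pics/s8c.png',cv2.resize(im,(600,600),interpolation=cv2.INTER_CUBIC))
q,a,W=boxmap('scene',reg=(380,640,-240,260));P=q[:,:2];s=P@d;l=P@e
q2=q[(l>440)&(l<530)&(q[:,2]>24)];print('lead edge s (scene)',np.percentile(q2[:,:2]@d,[98,100]))
```

```text
s 4.910552330276694
lead edge s (scene) [210.91330183 262.13854428]
```

View pics/s8c.png

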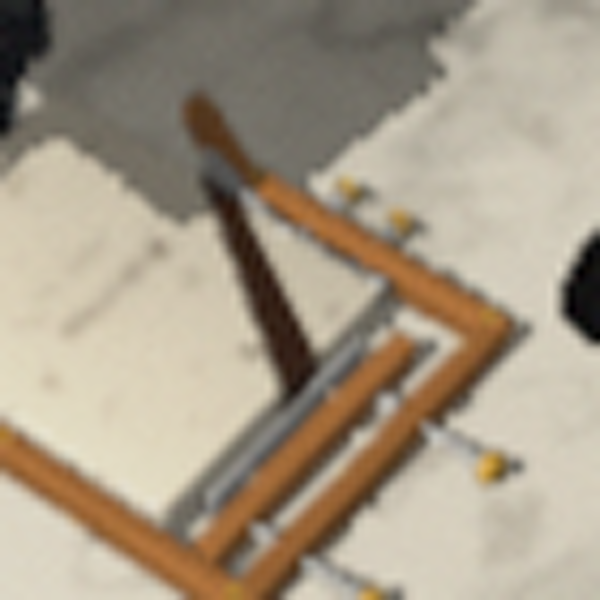

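The box's end is within a few mm of the plate. Going on in 1 mm steps.

Emit:
jog_arm([
  [[-0.5,0,0],[0,0,0]],
  [[-1,0,0],[0,0,0]],
  [[-1.5,0,0],[0,0,0]],
])

```text
time: 20.75
tool_pos: [487.3, 47.7, 1.3]
tcp_rot: [180.0, -0.1, 96.3]
ft_force: [1.7, 8.5, 2.7]
finger_gap: 85.0
grip_force: 3.5
```

Emit:
jog_arm([
  [[-0.5,0,0],[0,0,0]],
  [[-1,0,0],[0,0,0]],
])

```text
time: 20.95
tool_pos: [487.3, 46.7, 1.3]
tcp_rot: [180.0, -0.1, 96.3]
ft_force: [1.8, 7.8, 2.8]
finger_gap: 85.2
grip_force: 3.5
```

Emit:
jog_arm([
  [[-0.5,0,0],[0,0,0]],
  [[-1,0,0],[0,0,0]],
])

```text
time: 21.15
tool_pos: [487.5, 45.7, 1.3]
tcp_rot: [180.0, -0.1, 96.3]
ft_force: [2.3, 7.2, 2.4]
finger_gap: 84.6
grip_force: 3.5
```

Emit:
jog_arm([
  [[-0.5,0,0],[0,0,0]],
  [[-1,0,0],[0,0,0]],
])

```text
time: 21.35
tool_pos: [487.6, 44.8, 1.3]
tcp_rot: [180.0, -0.1, 96.3]
ft_force: [2.2, 7.0, 1.5]
finger_gap: 85.0
grip_force: 3.8
```

Emit:
jog_arm([
  [[-0.5,0,0],[0,0,0]],
  [[-1,0,0],[0,0,0]],
])

```text
time: 21.55
tool_pos: [487.7, 43.9, 1.3]
tcp_rot: [180.0, -0.1, 96.3]
ft_force: [2.0, 8.6, 1.6]
finger_gap: 85.3
grip_force: 3.8
```

Emit:
jog_arm([
  [[-0.5,0,0],[0,0,0]],
  [[-1,0,0],[0,0,0]],
])

```text
time: 21.75
tool_pos: [487.8, 42.9, 1.3]
tcp_rot: [180.0, -0.1, 96.3]
ft_force: [1.1, 8.6, 2.6]
finger_gap: 84.9
grip_force: 3.9
```

Emit:
jog_arm([
  [[-0.4,0,0],[0,0,0]],
  [[-0.8,0,0],[0,0,0]],
])

```text
time: 21.95
tool_pos: [487.8, 42.1, 1.3]
tcp_rot: [180.0, -0.1, 96.3]
ft_force: [2.3, 9.1, 2.3]
finger_gap: 85.1
grip_force: 3.9
```

Emit:
jog_arm([
  [[-0.4,0,0],[0,0,0]],
])

```text
time: 22.05
tool_pos: [487.9, 41.7, 1.3]
tcp_rot: [180.0, -0.1, 96.3]
ft_force: [1.7, 8.0, 1.5]
finger_gap: 85.1
grip_force: 3.9
```

Emit:
jog_arm([
  [[-0.4,0,0],[0,0,0]],
])

```text
time: 22.15
tool_pos: [487.9, 41.3, 1.2]
tcp_rot: [180.0, -0.1, 96.3]
ft_force: [1.4, 8.2, 1.9]
finger_gap: 85.2
grip_force: 3.9
```

Emit:
jog_arm([
  [[-0.4,0,0],[0,0,0]],
])

```text
time: 22.25
tool_pos: [488.0, 41.0, 1.3]
tcp_rot: [180.0, -0.1, 96.3]
ft_force: [1.8, 10.4, 2.3]
finger_gap: 85.4
grip_force: 4.8
```

Emit:
jog_arm([
  [[-0.4,0,0],[0,0,0]],
])

```text
time: 22.35
tool_pos: [488.0, 40.9, 1.3]
tcp_rot: [180.0, -0.1, 96.3]
ft_force: [1.7, 11.1, 3.5]
finger_gap: 85.0
grip_force: 5.8
```

Emit:
jog_arm([
  [[-0.4,0,0],[0,0,0]],
])

```text
time: 22.45
tool_pos: [488.0, 40.8, 1.3]
tcp_rot: [180.0, -0.1, 96.3]
ft_force: [0.6, 13.9, 3.6]
finger_gap: 85.3
grip_force: 6.6
```

The stop shows as a sharp rise. Now back off slowly and check.

Emit:
jog_arm([
  [[0,0,0],[0,0,0]],
  [[0.5,0,0],[0,0,0]],
  [[1,0,0],[0,0,0]],
  [[2,0,0],[0,0,0]],
  [[4,0,0],[0,0,0]],
  [[8,0,0],[0,0,0]],
  [[14,0,0],[0,0,0]],
  [[20,0,0],[0,0,0]],
  [[30,0,0],[0,0,0]],
])

```text
time: 23.35
tool_pos: [484.6, 69.7, 1.2]
tcp_rot: [-180.0, 0.0, 96.3]
ft_force: [0.1, -0.1, -0.3]
finger_gap: 84.9
grip_force: 0.0
```

Emit:
jog_arm([
  [[0,0,-40],[0,0,0]],
  [[0,0,-80],[0,0,0]],
  [[0,0,-120],[0,0,0]],
  [[0,0,-120],[0,0,0]],
])

```text
time: 23.75
tool_pos: [489.0, 70.2, 128.0]
tcp_rot: [179.4, 0.0, 96.4]
ft_force: [1.5, -0.7, 0.1]
finger_gap: 85.0
grip_force: 0.0
```

Run:
```python
from box import *
print(r.sense()['time'],r.sense()['ft_force'])
a=snap('scene');b=snap('top')
im=[cv2.resize(x,(400,400),interpolation=cv2.INTER_CUBIC) for x in(a[0][170:270,210:310],b[0][170:250,230:310])]
cv2.imwrite('pics/f.png',np.hstack(im))
q,a,W=boxmap('scene',reg=(380,640,-120,260));l=q[:,:2]@e;q=q[(l>425)&(l<550)&(q[:,2]<40)]
s=q[:,:2]@d;print('rear s',np.percentile(s,[0,1,2]))
```

```text
23.75 [ 1.49865684 -0.7331901   0.05425043]
rear s [20.46478088 24.41561    25.63024739]
```

View pics/f.png

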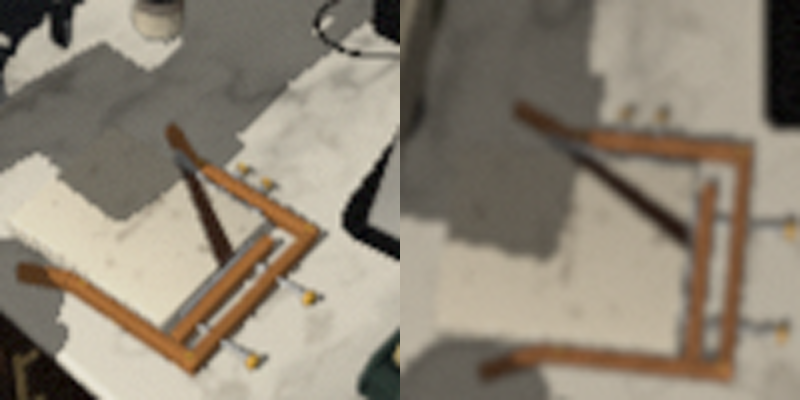

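Both views show the box pressed against the plate and flush along the rail, with the gripper clear.

```bash
python3 -c "
from bench import r
print(r.hand_in())"
```

```text
the job is handed in; nothing more can be done
None
```

I toppled the gift box ribbon side up, slid it into the bay flush along the rail, and pushed the end plate to its stop. I felt the stop as a sharp rise to about 14 N. The gripper is clear and the job is handed in at about 24 s; the hand-in gave no verdict.

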